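# Index a four-station drilling fixture

### The job

A spanner has been left lying on the round turntable of the drilling fixture, where the drill would catch it: first lay it flat in the empty bay of the wooden tool tray. Then swing the yellow-knobbed lock latch out, turn the turntable clockwise (seen from above) exactly one station until it clicks into its next notch, so that the fresh blank comes in front of the drill, and swing the latch fully home again. Leave everything else on the bench where it is.

Things in the scene. Friction and masses are not known exactly. Their poses are not given: they have to be found in the camera images.
- fixture: Hand-indexed drilling fixture fixed to the bench: grey base, round brown turntable on a pedestal, blue drill unit beyond. Origin on the bench under the turntable's axis; x points from the axis to the drill, z up. Turntable top: disc 224 mm across, its face 80 mm up; below it a steel index rim 260 mm across with four notches. Round pedestal; base corners within 160 mm of the axis, 12 mm high.
- bore_point (a point): Fixed point of the fixture in front of the drill: 83 mm out along its +x, 80 mm up; next_blank belongs here after indexing. The drill lies level along +x at 102 mm height: bit from 118 mm out, chuck 34 mm thick from 160 mm, motor 84 mm thick from 245 to 410 mm out, terminal box on it to 167 mm up.
- table4 (a joint): Turntable angle, rad: 0 at the start (in a notch), growing clockwise seen from above; next notch at 1.571, notches 1.571 apart. A spring roller (housing at the fixture's +y, to 217 mm out, 62 mm high) pulls it into a notch from within 0.06 rad. About 8 to 10 N at a turning post leaves a notch, 1 to 2 N turns it on; it stays where left. It cannot turn while the latch is home.
- next_blank (a point): Foot of the fresh blank's nest due next, on the turntable's face 83 mm from its axis; starts at the fixture's +y. Four equal stations stand at +x, +y, -x, -y: aluminium nest, white ply blank, steel strap and black knob, 50 mm wide round the table, from 61 to 105 mm out, tops 128 mm up. The gaps between are at 45 degrees: two carry turning posts, the spanner lies in a third.
- post_a (a point): Centre of the top of a red turning post on the turntable: upright cylinder 20 mm across, from 86 to 130 mm above the bench (28 mm foot below), 95 mm from the turntable's axis, at the start in the gap midway between the fixture's -x and +y sides. It goes round with the table.
- post_b (a point): The other, equal turning post, straight across from post_a (midway between the fixture's +x and -y sides at the start).
- latch (a joint): Lock latch angle, rad: 0 is home (tooth in a notch of the rim, table locked); grows as it swings out, counter-clockwise seen from above, to its stop at 0.34; the tooth is clear of the rim from 0.22. It stays where it is left; about 1 N at the knob moves it. It swings home only when the turntable sits in a notch.
- latch_knob (a point): Centre of the top of the latch's yellow knob, an upright cylinder 23 mm across, from 72 to 108 mm above the bench (thinner stem and flat dark lever below); beside the fixture's -y side, 165 mm from the pivot.
- latch_pivot (a point): Fixed point on the latch's upright hinge axis, 52 mm above the bench, at the fixture's x 85 mm, y -125 mm.
- spanner: Steel combination spanner, 170 mm long, 0.11 kg, to be cleared. Origin at mid-length on its underside; x along it towards the open jaw (30 mm wide; ring end 24 mm), z up. Shaft 12 mm wide, top 8 mm over the underside; ends 9 mm thick. Starts flat on the turntable (80 mm up), roughly along a radius between the fixture's +x and +y, jaw end overhanging the rim.
- tray: Wooden tool tray, fixed, on the bench to the left or the right of the fixture: 235 x 155 mm outside, walls 6 mm thick and 28 mm high, floor 6 mm thick. Long side along x. A divider along x, 25 mm high, parts it into two bays 223 mm long and 68 mm wide; the +y bay holds the ratchet, the -y bay is empty. Origin under its centre.
- tray_bay (a point): Centre of the floor of the tray's empty (-y) bay; axes as the tray's. The spanner belongs here, its length along x, either way round.
- case: Bystander, fixed: blue fastener case with clear lid, 220 x 150 x 46 mm, origin under its centre; on the other side of the fixture from the tray.
- ratchet: Bystander: ratchet with red grip, 190 mm long, 27 mm high, lying in the tray's +y bay; origin below its middle.
- glue: Bystander: yellow glue bottle, 62 mm across, 180 mm tall, upright; origin under its centre.
- spray: Bystander: green spray can, 65 mm across, 190 mm tall, upright; origin under its centre.
- tape: Bystander: yellow tape measure, 72 x 42 x 66 mm; origin under its centre.
- pull1: Bystander: finished white ply drawer pull, 36 x 46 x 20 mm; origin under its centre.
- pull2: Bystander: a second finished drawer pull, the same, lying on the case's lid.
Things that resemble listed ones, but are neither listed nor needed, are in the scene too. Of the things that look like the spanner, the smaller one is meant.

How it is judged (in metres and radians):
On the way, in this order (a step that is already met when the one before it is completed fails the run):
1. the spanner lies flat and released in the tray's empty bay (x of spanner in the frame of tray_bay between -0.035 and 0.035 m and y of spanner in the frame of tray_bay between -0.03 and 0.03 m and z of spanner in the frame of tray_bay between -0.004 and 0.006 m and angle between spanner's own z axis and vertical below 0.12 rad and linear speed of spanner below 0.03 m/s and contact force between the fingers and spanner below 0.1 N), for 0.2 s.
2. the turntable sits in its next notch, one station clockwise from where it began (value of joint table4 between 1.5308 and 1.6108 rad and velocity of joint table4 between -0.1 and 0.1 rad/s), for 0.2 s.
At the end, for the whole second after the job is handed in: The spanner lies flat and at rest in the tray's empty bay (centre within 35 mm along and 30 mm across of the bay's centre); the turntable is 1.571 rad clockwise of its start, within 0.04 rad; the latch is home (joint under 0.05 rad) (all of step 1 and value of joint table4 between 1.5308 and 1.6108 rad and value of joint latch below 0.05 rad and angular speed of spanner below 0.2 rad/s); the robot touches nothing.
It fails at once if a bystander is pushed more than 30 mm or knocked over (distance of any of glue, spray, tape, pull1, pull2, ratchet from where it was at the start of the episode above 0.03 m or angle between any of glue, spray, tape, pull1, pull2, ratchet's own z axis and vertical above 0.5 rad).
It fails at once if the turntable is turned while the spanner is still on it (value of joint table4 above 0.3 rad and horizontal distance between spanner and fixture below 0.15 m and height (world z) of spanner above 0.07 m).
It fails at once if the turntable is turned the wrong way or past the next notch (value of joint table4 below -0.25 rad or value of joint table4 above 1.8208 rad).
It fails at once if the spanner is dropped or thrown (linear speed of spanner above 0.9 m/s and contact force between the fingers and spanner below 0.1 N).
It also fails if it takes over 72 s, if anything falls off the work surface, if the arm or the gripper's body presses on something with over 40 N, if the wrist force passes 120 N, or if a joint passes its speed limit or range.

### The arm

A 6-joint arm with a two-finger parallel gripper is mounted at the origin on the work surface. World frame = base frame: x ahead of the robot, y to its left, z up, the work surface at z = 0. Lengths are in m, angles in degrees, forces in N, time in s.
With the tool pointing down it reaches from about 0.35 to 0.875 m from the base axis. Payload 4.2 kg.
Tool frame: the origin (TCP) lies on the mounting face of the last link; the fingertips stand 182 mm ahead of it and the grasp point (between the pads) lies 164 mm ahead of it (r.tcp_to_grasp is the distance from the TCP to the grasp point, in m); z points along the fingers, y is the line along which they close (so a half turn about z gives the same grasp; the last joint's range is limited). The gripper opens to 87 mm and grips with 3 to 60 N. Pads are 19 mm wide; open, the fingers measure 117 mm over their backs; the gripper's body (75 mm by 190 mm) begins 51 mm behind the grasp point.
Start: joints at [87.525, 22.042, 0.453, 0, -68.411, -14.817], TCP at [0.186, 0.597, 0.405] pointing down, gripper open.
Joint ranges: [-179.83, 179.83], [-69.29, 118.12], [-61.27, 80.66], [-181.25, 117.63], [-171.15, -9.14], [-177.46, 177.46]. Speed limits (degrees/s): [159.86, 159.86, 180, 180, 180, 180].

### API

Orientations are given as a 3x3 rotation matrix whose columns are the frame's x, y, z axes.
In Python, from station import sense, eyes, r gives the robot as it stands.
- The arm moves only by the tool jog_arm, never from a script. Its argument "increments" is a list of rows, each a list of 4 numbers: the shift along the tool's x, y, z normalised to -1 to 1, where 1 is 0.02 m, then the turn about the tool's z normalised to -1 to 1, where 1 is 0.08 rad. A call has 1 to 10 rows; each row shifts and turns the commanded pose from where the row before left it, along the tool's axes as they then stand; what a row does not reach is not made up. A row lasts 1/10 s, in which the tool goes at most 50 mm and 8.59 degrees, less where a joint would pass 70% of its speed; a pose out of reach is approached as far as the arm can. A call with a number of a shift or a turn outside -1 to 1 is refused whole. A call with a gripper value outside its range is refused whole. "grip" is the finger opening in mm, from 0 to 87, set as the call begins (left out, the last holds). The fingers move at their own pace and stop on an object; the grip force is fixed at half the most. Time passes only in rows, so rows that do not move let the fingers close. It gives the time, the measured TCP pose, the force, the opening and the grip force at its end, in the units of the state.
- sense(): the state, without advancing time (a new reading comes with each control period).
- eyes.capture(name): name is "scene" or "top" or "wrist"; returns the picture (400x640x3 uint8, blue, green, red); there is no depth.
- eyes.get_calibration(name): a dict with "camera_matrix" (3x3 intrinsics, pixels), "R" (3x3) and "t" (3): a world point X has camera coordinates R X + t; the wrist camera has in their place "T_tool_cam" (4x4, takes a point from camera to tool coordinates, whose origin is the TCP and whose axes are the flange's). Camera axes: x right, y down, z forward; pixel columns grow to the right and rows downward; lengths in m; the calibration is good to about 2 mm. A picture is of the moment at which its call begins: read the wrist's pose just before it. get_calibration takes no time and is no camera call.
- r.finish_job(): hands the job in; it is judged then, once.
Trained networks look in the newest picture that a camera, given by its name, has taken for a name from the list of things; names that differ only in an ending like _2 or _b are one class to them, and where a whole thing is asked for, a point or a joint stands for the part that bears it (a point fixed in the world has none). Each returns a list of dicts, best first, with "conf" (0 to 1); they miss things now and then, are a little off and sometimes report something else, mostly with a low value. They report only what shows in the picture. A call takes as long as a camera call. They do not tell look-alikes from the thing itself.
- eyes.spot_in(camera, name): "centre" ([x, y, z] in m, in world coordinates, good to about 4 mm: the middle of the surface that is visible of it).
- eyes.outline_of(camera, name): "mask" (400x640 bool, what is visible of it).
The state is a dict: "time_s": time; "joints": joint angles; "joint_velocities": joint speeds; "effort": joint torques, N m; "tcp_pos": TCP position; "ee_rot": TCP orientation; "wrist_force": force on the tool from outside, world axes, zero at the start; "moment": the same for the moment, N m; "gripper_width": opening from 0.0 (shut) to 1.0 (fully open); "gripper_force": force on a finger pad.
Only numpy, scipy, OpenCV 4.12 (cv2) and the standard library are available. Lean on these libraries where they do the work, as an engineer would, in place of code of your own. Each camera call takes 0.05 s, during which the arm holds its last target. There are 200 camera calls.

## Working session

There is one attempt and no reset: what is moved stays moved. The work goes in short steps, Python scripts to look and compute and a tool call to move; the robot and the scene stay as the last step left them, time stands still between calls to the robot, and variables do not carry over. Pictures are saved under pics/ and viewed, at most 10 in all, crops included, and the job is handed in when it is done.

Besides the shell and the picture viewer there is one more tool, called after ">>>" as name([rows], argument=value, ...), one row to a line, values as JSON. jog_arm: Moves the arm, as the interface text tells. Its arguments: {"type":"object","properties":{"increments":{"type":"array"},"grip":{"type":"number"}},"required":["increments"]}

```bash
mkdir -p pics; ls; cat > h.py <<'E'
import numpy as np, cv2
from station import sense, eyes, r
def proj(cam,X):
    c=eyes.get_calibration(cam);K=np.array(c["camera_matrix"])
    p=K@(np.array(c["R"])@np.array(X,float)+np.array(c["t"]).ravel());return p[:2]/p[2]
def plane(cam,uv,z):
    c=eyes.get_calibration(cam);K=np.array(c["camera_matrix"]);R=np.array(c["R"]);t=np.array(c["t"]).ravel()
    d=R.T@np.linalg.solve(K,[uv[0],uv[1],1]);o=-R.T@t
    return o+d*(z-o[2])/d[2]
E
python3 - <<'E'
from h import *
s=sense();print(s["time_s"],s["tcp_pos"],np.round(s["ee_rot"],3))
for c in ["top","scene"]:
    im=eyes.capture(c);cv2.imwrite(f"pics/{c}0.png",im)
    for n in ["fixture","spanner","tray","case","post_a","latch_knob","next_blank","ratchet","glue","spray","tape","pull1"]:
        print(c,n,[(np.round(d["centre"],3).tolist(),round(d["conf"],2)) for d in eyes.spot_in(c,n)][:4])
E
```

```text
pics
0.0 [0.18567587 0.59656084 0.40365875] [[ 0.955 -0.297 -0.001]
 [-0.297 -0.955 -0.002]
 [ 0.     0.002 -1.   ]]
top fixture [([0.621, -0.038, 0.078], 0.83), ([0.499, 0.382, 0.009], 0.23)]
top spanner [([0.213, 0.361, 0.014], 0.94), ([0.663, 0.053, 0.094], 0.73)]
top tray [([0.496, 0.381, 0.006], 0.6)]
top case [([0.502, -0.374, 0.047], 0.76), ([0.547, -0.406, 0.068], 0.49)]
top post_a [([0.563, 0.002, 0.08], 0.87)]
top latch_knob [([0.538, -0.143, 0.058], 0.7)]
top next_blank [([0.723, -0.27, 0.163], 0.61), ([0.56, 0.0, 0.085], 0.6)]
top ratchet [([0.488, 0.424, 0.025], 0.72), ([0.623, -0.034, 0.079], 0.58)]
top glue [([0.729, 0.265, 0.113], 0.83)]
top spray [([0.722, -0.271, 0.163], 0.6)]
top tape [([0.359, -0.211, 0.06], 0.72)]
top pull1 [([0.359, 0.202, 0.017], 0.79), ([0.546, -0.403, 0.066], 0.64)]
scene fixture [([0.745, -0.032, 0.078], 0.6)]
scene spanner [([0.218, 0.36, 0.013], 0.7)]
scene tray [([0.502, 0.385, 0.006], 0.56), ([0.512, 0.425, 0.03], 0.22)]
scene case [([0.522, -0.355, 0.048], 0.58)]
scene post_a [([0.61, 0.014, 0.081], 0.92)]
scene latch_knob [([0.528, -0.14, 0.061], 0.63)]
scene next_blank [([0.614, 0.013, 0.081], 0.68)]
scene ratchet [([0.513, 0.426, 0.03], 0.76)]
scene glue [([0.76, 0.272, 0.099], 0.96), ([0.614, 0.013, 0.079], 0.44)]
scene spray [([0.765, -0.265, 0.122], 0.64)]
scene tape [([0.384, -0.207, 0.047], 0.69)]
scene pull1 [([0.368, 0.199, 0.022], 0.69), ([0.548, -0.402, 0.067], 0.65)]
```

View pics/top0.png

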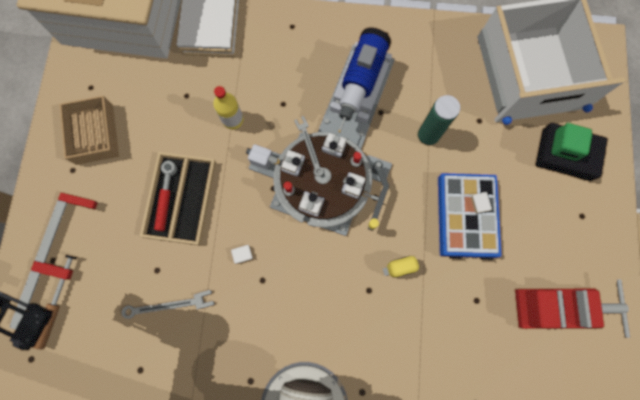

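View pics/scene0.png

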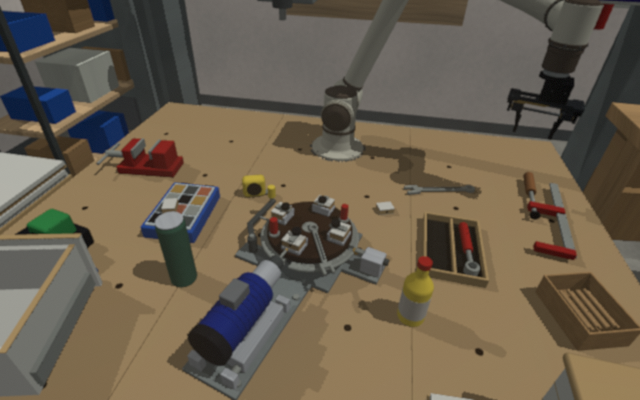

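The top view shows the turntable at about (322,178), with the spanner running from its ring at (323,176) to its jaw at (303,125). The drill is toward (370,50), the latch knob at (374,223) and the tray at (178,198) with its right-hand bay empty. The big look-alike spanner lies on the bench at (165,305). Next I'll measure the masks in both views.

```bash
python3 - <<'E'
from h import *
for c in ["top","scene"]:
    im=cv2.imread(f"pics/{c}0.png"); eyes.capture(c)
    for n in ["spanner","post_a","latch_knob","tray"]:
        for d in eyes.outline_of(c,n)[:3]:
            ys,xs=np.nonzero(d["mask"]); 
            rc=cv2.minAreaRect(np.stack([xs,ys],1).astype(np.float32))
            print(c,n,round(d["conf"],2),len(xs),[np.round(q,1).tolist() for q in rc], xs.min(),xs.max(),ys.min(),ys.max())
t=cv2.imread("pics/top0.png");s=cv2.imread("pics/scene0.png")
a=cv2.resize(t[105:245,240:400],None,fx=5,fy=4.2857/1.0 if 0 else 4.2857)
a=cv2.resize(t[110:240,240:400],(800,650))[:600]
cv2.imwrite("pics/tc.png",a)
b=cv2.resize(s[180:290,230:390],(800,550));cv2.imwrite("pics/sc.png",b)
for c in ["top","scene"]:
    cc=eyes.get_calibration(c);print(c,-np.array(cc["R"]).T@np.array(cc["t"]).ravel())
print(eyes.get_calibration("wrist"))
E
```

```text
top spanner 0.68 779 [[167.4, 306.3], [16.6, 91.6], 78.6] 122 213 290 317
top spanner 0.6 314 [[310.4, 146.4], [58.4, 10.3], 69.2] 296 321 118 174
top post_a 0.92 6949 [[322.5, 178.5], [93.0, 97.0], 90.0] 274 371 132 225
top latch_knob 0.78 551 [[375.3, 195.4], [21.2, 68.8], 15.9] 365 389 161 230
top tray 0.72 4445 [[178.3, 198.1], [60.4, 90.8], 12.0] 140 215 153 243
scene spanner 0.92 434 [[439.5, 188.5], [9.2, 69.0], 88.1] 405 474 183 194
scene spanner 0.73 368 [[319.6, 249.7], [54.1, 13.5], 67.3] 309 335 224 275
scene post_a 0.86 5360 [[309.0, 234.7], [74.7, 97.1], 80.1] 261 358 195 271
scene latch_knob 0.89 527 [[261.4, 214.0], [17.3, 63.0], 27.6] 247 275 184 244
scene tray 0.62 3320 [[455.5, 249.5], [75.0, 65.0], 90.0] 423 488 212 287
scene tray 0.57 5176 [[309.0, 234.7], [74.5, 96.8], 80.1] 261 358 195 271
top [ 0.26273866 -0.00711882  1.18124745]
scene [1.32391691 0.15170053 0.7456317 ]
{'camera_matrix': array([[306.53135652,   0.        , 319.36436089],
       [  0.        , 306.53135652, 199.3562034 ],
       [  0.        ,   0.        ,   1.        ]]), 'T_tool_cam': array([[ 4.34438912e-04, -9.65353949e-01, -2.60943602e-01,
         7.20078139e-02],
       [ 9.99998778e-01,  2.75128588e-05,  1.56309153e-03,
        -1.51733948e-03],
       [-1.50175728e-03, -2.60943962e-01,  9.65352782e-01,
         1.99939145e-02],
       [ 0.00000000e+00,  0.00000000e+00,  0.00000000e+00,
         1.00000000e+00]])}
```

View pics/tc.png

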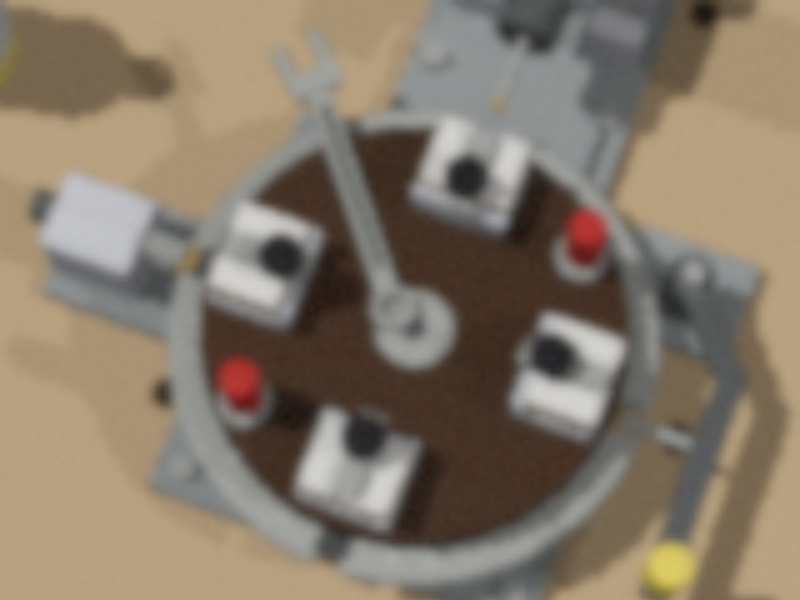

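View pics/sc.png

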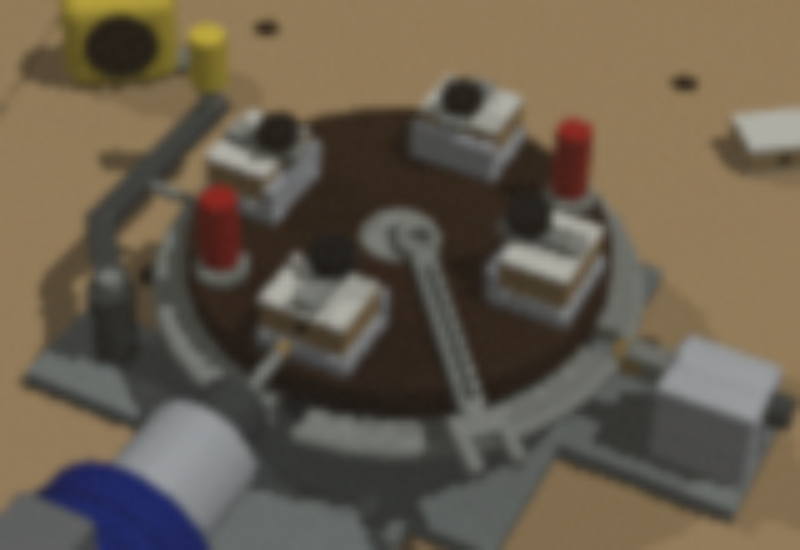

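The crops show post tops at (288,185) and (358,155) in the top view, and (345,205) and (274,219) in the scene view. The knob top is at (374,223) top and (272,187) scene. The spanner's ring lies at the hub and its jaw overhangs the rim.

```bash
cat >> h.py <<'E'
def ray(cam,uv):
    c=eyes.get_calibration(cam);K=np.array(c["camera_matrix"]);R=np.array(c["R"]);t=np.array(c["t"]).ravel()
    d=R.T@np.linalg.solve(K,[uv[0],uv[1],1]);return -R.T@t,d/np.linalg.norm(d)
def tri(rays):
    A=np.zeros((3,3));b=np.zeros(3)
    for o,d in rays:
        P=np.eye(3)-np.outer(d,d);A+=P;b+=P@o
    X=np.linalg.solve(A,b);return X,[round(float(np.linalg.norm((np.eye(3)-np.outer(d,d))@(X-o))),4) for o,d in rays]
E
python3 - <<'E'
from h import *
T=lambda u,v:(240+u/5-.4,110+v/5-.4); S=lambda u,v:(230+u/5-.4,180+v/5-.4)
pts=dict(pa=((239,373),(574,127)),pb=((588,224),(219,195)),knob=((670,563),(208,34)),ring=((398,306),(412,240)),jawA=((280,55),(518,456)),jawB=((316,38),(473,468)),hub=((414,328),(400,235)))
for n,(a,b) in pts.items():
    X,e=tri([ray("top",T(*a)),ray("scene",S(*b))]);print(n,np.round(X,4),e)
zs=dict(pa=.13,pb=.13,knob=.108,ring=.089,jawA=.089,jawB=.089)
P={}
for n,z in zs.items():
    P[n]=plane("top",T(*pts[n][0]),z);q=plane("scene",S(*pts[n][1]),z);print(n,"top",np.round(P[n],4),"scene",np.round(q,4)); P[n]=(P[n]+q)/2
c=(P["pa"]+P["pb"])/2; d=P["pb"]-P["pa"]; print("axis",c,"post dist",np.linalg.norm(d),"fixture yaw",np.degrees(np.arctan2(d[1],d[0]))+45)
j=(P["jawA"]+P["jawB"])/2; v=j-P["ring"];print("sp yaw",np.degrees(np.arctan2(v[1],v[0])),np.linalg.norm(v))
# tray corners via mask
m=[d for d in eyes.outline_of("top","tray")]
E
```

```text
pa [0.5302 0.088  0.1318] [0.0005, 0.0005]
pb [ 0.6223 -0.0764  0.1312] [0.0003, 0.0003]
knob [ 0.46   -0.1305  0.1086] [0.0004, 0.0004]
ring [0.5846 0.0143 0.0866] [0.0001, 0.0001]
jawA [0.7169 0.0897 0.0835] [0.0009, 0.0009]
jawB [0.7283 0.0713 0.0834] [0.0004, 0.0004]
hub [0.5753 0.0057 0.0806] [0.0006, 0.0006]
pa top [0.5307 0.0877 0.13  ] scene [0.5278 0.0883 0.13  ]
pb top [ 0.6228 -0.0768  0.13  ] scene [ 0.621  -0.0765  0.13  ]
knob top [ 0.4601 -0.1309  0.108 ] scene [ 0.4592 -0.1304  0.108 ]
ring top [0.5839 0.0141 0.089 ] scene [0.5872 0.015  0.089 ]
jawA top [0.7147 0.0883 0.089 ] scene [0.7218 0.0911 0.089 ]
jawB top [0.726  0.0704 0.089 ] scene [0.7332 0.0724 0.089 ]
axis [0.57554488 0.0056967  0.13      ] post dist 0.18894338824523177 fixture yaw -15.63876321976371
sp yaw 25.502788459893964 0.15330470887209696
```

>>> jog_arm([
  [0.97,0.31,0,0],
  [0.97,0.31,0,0],
  [0.97,0.31,0,0],
  [0.97,0.31,0,0],
  [0.97,0.31,0,0],
  [0.97,0.31,0,0],
  [0.97,0.31,0,0],
  [0.97,0.31,0,0],
  [0.97,0.31,0,0],
  [0.97,0.31,0,0],
], grip=30)

```text
time_s: 2.85
tcp_pos: [0.3542, 0.478, 0.405]
ee_rot: [[0.954, -0.298, 0.0], [-0.298, -0.954, -0.0], [0.0, -0.0, -1.0]]
wrist_force: [-0.3, -1.0, -0.4]
gripper_width: 0.353
gripper_force: 0.0
```

>>> jog_arm([
  [0.97,0.31,0,0],
  [0.97,0.31,0,0],
  [0.97,0.31,0,0],
  [0.97,0.31,0,0],
  [0.97,0.31,0,0],
  [0.97,0.31,0,0],
  [0.97,0.31,0,0],
  [0.97,0.31,0,0],
  [0,0,0,0],
])

```text
time_s: 3.75
tcp_pos: [0.4881, 0.3837, 0.4047]
ee_rot: [[0.954, -0.301, 0.0], [-0.301, -0.954, -0.001], [0.0, 0.001, -1.0]]
wrist_force: [0.1, 0.0, -0.9]
gripper_width: 0.348
gripper_force: 0.0
```

```bash
cat >> h.py <<'E'
def wcal(s):
    c=eyes.get_calibration("wrist");M=np.eye(4);M[:3,:3]=s["ee_rot"];M[:3,3]=s["tcp_pos"]
    return np.array(c["camera_matrix"]),M@np.array(c["T_tool_cam"])
def wray(s,uv):
    K,W=wcal(s);d=W[:3,:3]@np.linalg.solve(K,[uv[0],uv[1],1]);return W[:3,3],d/np.linalg.norm(d)
def wplane(s,uv,z):
    o,d=wray(s,uv);return o+d*(z-o[2])/d[2]
E
python3 - <<'E'
from h import *
import pickle
s=sense();im=eyes.capture("wrist");cv2.imwrite("pics/w1.png",im);pickle.dump(s,open("s1.pkl","wb"))
print(s["time_s"],s["tcp_pos"],np.round(s["ee_rot"],3),s["gripper_width"],np.round(s["joints"],1))
for n in ["tray","ratchet"]:
  for d in eyes.outline_of("wrist",n)[:2]:
    ys,xs=np.nonzero(d["mask"]); bx=cv2.boxPoints(cv2.minAreaRect(np.stack([xs,ys],1).astype(np.float32)))
    print(n,round(d["conf"],2),np.round(bx,1).tolist())
    for z in (0.0,.028): print(z,[np.round(wplane(s,p,z),3).tolist() for p in bx])
E
```

```text
3.75 [0.48805712 0.38365841 0.4046928 ] [[ 0.954 -0.301  0.   ]
 [-0.301 -0.954 -0.001]
 [ 0.     0.001 -1.   ]] 0.3475437631020792 [ 53.1  21.6  -0.2   0.  -68.2  19.4]
tray 0.59 [[217.1999969482422, 89.69999694824219], [353.79998779296875, 50.599998474121094], [408.6000061035156, 242.5], [272.0, 281.6000061035156]]
0.0 [[0.623, 0.469, 0.0], [0.615, 0.303, 0.0], [0.364, 0.297, -0.0], [0.364, 0.493, 0.0]]
0.028 [[0.618, 0.461, 0.028], [0.611, 0.307, 0.028], [0.378, 0.302, 0.028], [0.378, 0.484, 0.028]]
ratchet 0.6 [[238.3000030517578, 108.80000305175781], [268.1000061035156, 95.9000015258789], [331.20001220703125, 241.39999389648438], [301.29998779296875, 254.3000030517578]]
0.0 [[0.595, 0.453, 0.0], [0.598, 0.414, 0.0], [0.397, 0.396, 0.0], [0.391, 0.441, 0.0]]
0.028 [[0.592, 0.446, 0.028], [0.595, 0.41, 0.028], [0.409, 0.394, 0.028], [0.403, 0.435, 0.028]]
```

View pics/w1.png

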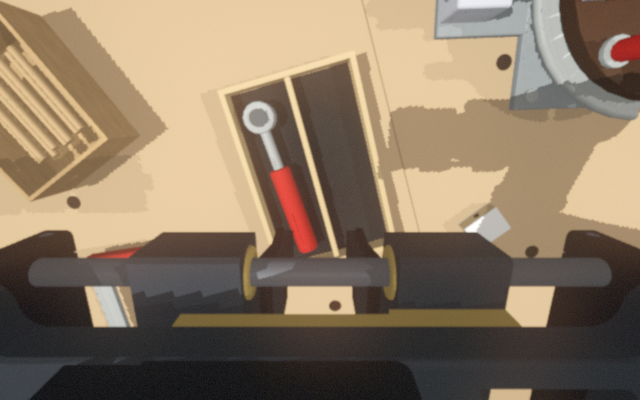

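```bash
python3 - <<'E'
from h import *
import pickle
from scipy.optimize import minimize
s=pickle.load(open("s1.pkl","rb"))
def box(p):
    c,sn=np.cos(p[2]),np.sin(p[2]);out=[]
    for z in(0,.028):
        for a,b in((1,1),(1,-1),(-1,-1),(-1,1)):
            x,y=a*.1175,b*.0775;out.append([p[0]+c*x-sn*y,p[1]+sn*x+c*y,z])
    return np.array(out)
M={}
for c in("top","scene"):
    eyes.capture(c);
    L=[d for d in eyes.outline_of(c,"tray") if 3000<d["mask"].sum()<5000]
    M[c]=cv2.resize(cv2.morphologyEx(L[0]["mask"].astype(np.uint8),cv2.MORPH_CLOSE,np.ones((15,15))),None,fx=4,fy=4,interpolation=0)
def cost(p,cams=("top","scene")):
    t=0
    for c in cams:
        uv=np.array([proj(c,X) for X in box(p)])
        h=cv2.convexHull(((uv+.5)*4).astype(np.int32));m=np.zeros_like(M[c]);cv2.fillConvexPoly(m,h,1)
        t+=(m!=M[c]).sum()/m.sum() if m.any() else 9
    return t
for cams in(("top",),("scene",),("top","scene")):
    S=np.array([[.5,.38,0],[.52,.38,0],[.5,.4,0],[.5,.38,.2]])
    q=minimize(cost,[.5,.38,0],args=(cams,),method="Nelder-Mead",options=dict(initial_simplex=S));print(cams,np.round(q.x,4),q.fun)
for uv in((220,92),(357,53)): print(np.round(wplane(s,uv,.028),4))
a,b=[wplane(s,u,.025) for u in((288,77),(337,248))];print("divider",a,b,np.arctan2(*(a-b)[[1,0]]))
K,W=wcal(s);im=cv2.imread("pics/w1.png")
for X in box(q.x):
    v=np.linalg.inv(W)@np.r_[X,1];u=K@v[:3];u=u[:2]/u[2];print(np.round(u,1),end=" ")
E
```

```text
('top',) [ 0.4951  0.3847 -0.0475] 0.1813844440536897
('scene',) [ 0.4931  0.3895 -0.0402] 0.05101355476859201
('top', 'scene') [ 0.4947  0.3877 -0.0353] 0.2654468817838939
[0.6147 0.4592 0.028 ]
[0.6074 0.3047 0.028 ]
divider [0.60727417 0.38292259 0.025     ] [0.39652255 0.38982489 0.025     ] -0.03273920475851609
[225.8  94.2] [352.4  56.4] [394.2 239.1] [284.3 267.1] [218.4  92.4] [355.2  51.5] [399.5 247.7] [282.  277.3]
```

>>> jog_arm([
  [0.8,0.855,0,0],
  [0.8,0.855,0,0],
  [0.8,0.855,0,0],
  [0.8,0.855,0,0],
  [0.8,0.855,0,0],
  [0.8,0.855,0,0],
  [0.8,0.855,0,0],
  [0.8,0.855,0,0],
  [0.8,0.855,0,0],
  [0.8,0.855,0,0],
])

```text
time_s: 5.1
tcp_pos: [0.588, 0.1753, 0.4049]
ee_rot: [[0.955, -0.296, 0.0], [-0.296, -0.955, 0.0], [0.0, -0.0, -1.0]]
wrist_force: [1.0, -0.8, -0.6]
gripper_width: 0.345
gripper_force: 0.0
```

>>> jog_arm([
  [0.8,0.855,0,0],
  [0.8,0.855,0,0],
  [0.8,0.855,0,0],
  [0.8,0.855,0,0],
  [0.8,0.855,0,0],
  [0.8,0.855,0,0],
])

```text
time_s: 5.7
tcp_pos: [0.6493, 0.0489, 0.4048]
ee_rot: [[0.955, -0.296, 0.0], [-0.296, -0.955, 0.0], [0.0, -0.0, -1.0]]
wrist_force: [-0.0, -1.2, -0.1]
gripper_width: 0.346
gripper_force: 0.0
```

>>> jog_arm([
  [0,0,0,-0.94],
  [0,0,0,-0.94],
  [0,0,0,-0.94],
  [0,0,0,-0.94],
  [0,0,0,-0.94],
  [0,0,0,-0.94],
  [0,0,0,-0.94],
  [0,0,0,-0.94],
  [0,0,0,-0.94],
  [0,0,0,-0.94],
])

```text
time_s: 6.7
tcp_pos: [0.6489, 0.0497, 0.4048]
ee_rot: [[0.899, 0.439, -0.0], [0.439, -0.899, -0.0], [-0.0, -0.0, -1.0]]
wrist_force: [0.3, -1.0, 0.7]
gripper_width: 0.345
gripper_force: 0.0
```

```bash
python3 - <<'E'
from h import *
import pickle
s=sense();im=eyes.capture("wrist");cv2.imwrite("pics/w2.png",im);pickle.dump(s,open("s2.pkl","wb"))
print(s["time_s"],s["tcp_pos"],np.round(s["ee_rot"],3),s["gripper_width"],np.round(s["joints"],1))
for d in eyes.outline_of("wrist","spanner")[:2]:
    ys,xs=np.nonzero(d["mask"]); P=np.array([wplane(s,p,.088)[:2] for p in zip(xs,ys)]).astype(np.float32)
    print(round(d["conf"],2),len(xs),cv2.minAreaRect(P),cv2.boxPoints(cv2.minAreaRect(P)).round(3).tolist())
E
```

```text
6.7 [0.64893201 0.04973817 0.40475769] [[ 0.899  0.439 -0.   ]
 [ 0.439 -0.899 -0.   ]
 [-0.    -0.    -1.   ]] 0.3452651377047336 [ 18.6  24.6   4.4  -0.  -69.9  97.4]
0.69 2190 ((0.657674252986908, 0.04939376190304756), (0.15726785361766815, 0.03016836568713188), 25.906614303588867) [[0.5799999833106995, 0.028999999165534973], [0.593999981880188, 0.0010000000474974513], [0.7350000143051147, 0.07000000029802322], [0.722000002861023, 0.09700000286102295]]
```

View pics/w2.png

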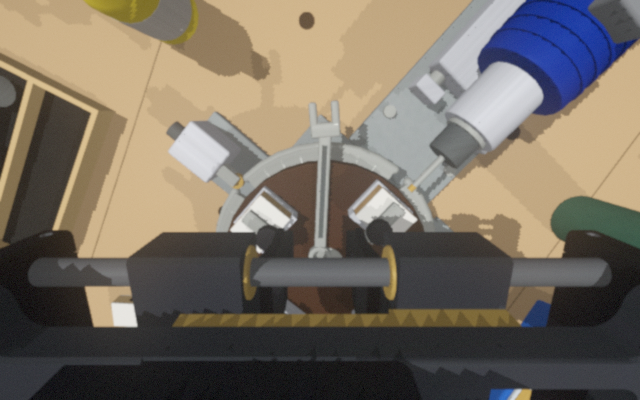

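>>> jog_arm([
  [0.3,0.215,0,0],
  [0,0,1,0],
  [0,0,1,0],
  [0,0,1,0],
  [0,0,1,0],
  [0,0,1,0],
  [0,0,1,0],
  [0,0,0.5,0],
  [0,0,0.4,0],
  [0,0,0,0],
])

```text
time_s: 7.8
tcp_pos: [0.6564, 0.0478, 0.2659]
ee_rot: [[0.9, 0.435, -0.001], [0.435, -0.9, -0.0], [-0.002, -0.0, -1.0]]
wrist_force: [-0.4, 0.2, 0.9]
gripper_width: 0.344
gripper_force: 0.0
```

```bash
python3 - <<'E'
from h import *
s=sense();im=eyes.capture("wrist")
a=im[100:300,200:440];cv2.imwrite("pics/w3.png",cv2.resize(a,(720,600)))
print(s["tcp_pos"],s["wrist_force"])
E
```

```text
[0.65643001 0.04782617 0.26587527] [-0.44452361  0.2327162   0.94179746]
```

View pics/w3.png

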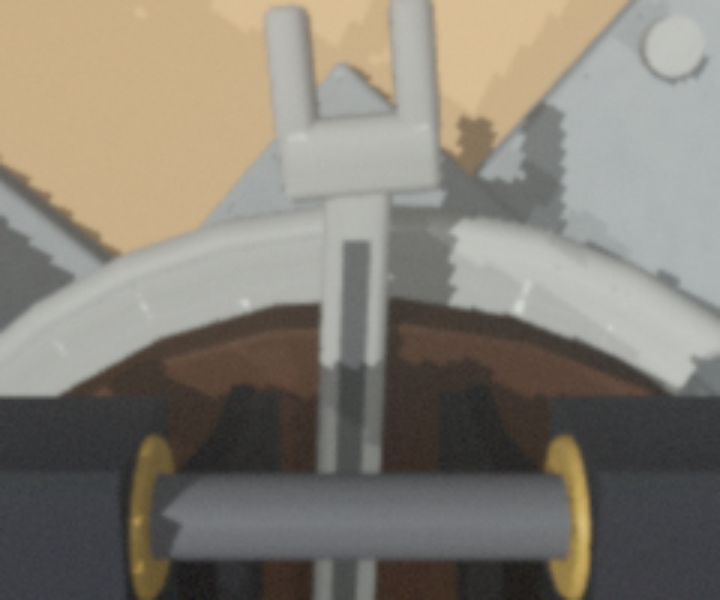

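The shaft sits centred between the fingers, with the shaft at column 350 and the fingers at about 280 and 440. I'll close on it and lift.

>>> jog_arm([
  [0,0,0.1,0],
  [0,0,0,0],
])

```text
time_s: 8.05
tcp_pos: [0.6565, 0.0478, 0.2655]
ee_rot: [[0.9, 0.435, 0.001], [0.435, -0.9, 0.0], [0.001, 0.0, -1.0]]
wrist_force: [-0.9, -0.5, 0.2]
gripper_width: 0.345
gripper_force: 0.0
```

>>> jog_arm([
  [0,0,0,0],
  [0,0,0,0],
  [0,0,0,0],
  [0,0,0,0],
  [0,0,0,0],
  [0,0,0,0],
], grip=0)

```text
time_s: 8.65
tcp_pos: [0.6564, 0.0479, 0.265]
ee_rot: [[0.9, 0.435, 0.0], [0.435, -0.9, 0.0], [0.0, 0.0, -1.0]]
wrist_force: [-1.0, 0.3, 1.9]
gripper_width: 0.13
gripper_force: 30.0
```

>>> jog_arm([
  [0,0,-0.3,0],
  [0,0,-0.6,0],
  [0,0,-0.8,0],
  [0,0,-0.8,0],
  [0,0,-0.8,0],
  [0,0,-0.8,0],
  [0,0,-0.8,0],
])

```text
time_s: 9.35
tcp_pos: [0.6563, 0.0477, 0.3644]
ee_rot: [[0.9, 0.435, 0.001], [0.435, -0.9, 0.0], [0.001, 0.0, -1.0]]
wrist_force: [0.4, -0.4, -0.9]
gripper_width: 0.13
gripper_force: 30.0
```

>>> jog_arm([
  [0,-0.4,-0.8,0],
  [-0.03,-0.95,0,0],
  [-0.03,-0.95,0,0],
  [-0.03,-0.95,0,0],
  [-0.03,-0.95,0,0],
  [-0.03,-0.95,0,0],
  [-0.03,-0.95,0,0],
  [-0.03,-0.95,0,0],
  [-0.03,-0.95,0,0],
  [-0.03,-0.95,0,0],
])

```text
time_s: 10.35
tcp_pos: [0.5723, 0.2079, 0.3782]
ee_rot: [[0.9, 0.436, -0.001], [0.436, -0.9, -0.0], [-0.001, -0.0, -1.0]]
wrist_force: [0.7, -0.1, -1.0]
gripper_width: 0.127
gripper_force: 30.0
```

>>> jog_arm([
  [-0.03,-0.95,0,0],
  [-0.03,-0.95,0,0],
  [-0.03,-0.95,0,0],
  [-0.03,-0.95,0,0],
  [-0.03,-0.95,0,0],
  [-0.03,-0.95,0,0],
  [-0.03,-0.95,0,0],
  [-0.03,-0.95,0,0],
  [-0.03,-0.5,0,0],
  [0,0,0,0],
])

```text
time_s: 11.35
tcp_pos: [0.4971, 0.3513, 0.3784]
ee_rot: [[0.899, 0.437, -0.001], [0.437, -0.899, -0.0], [-0.001, 0.0, -1.0]]
wrist_force: [0.1, 0.8, -2.0]
gripper_width: 0.125
gripper_force: 30.0
```

>>> jog_arm([
  [0,0,0,0.876],
  [0,0,0,0.876],
  [0,0,0,0.876],
  [0,0,0,0.876],
  [0,0,0,0.876],
  [0,0,0,0.876],
  [0,0,0,0.876],
  [0,0,0,0],
])

```text
time_s: 12.15
tcp_pos: [0.4984, 0.3494, 0.3786]
ee_rot: [[0.999, -0.041, -0.0], [-0.041, -0.999, -0.0], [-0.0, 0.0, -1.0]]
wrist_force: [0.3, -0.2, -0.5]
gripper_width: 0.128
gripper_force: 30.0
```

```bash
python3 - <<'E'
from h import *
s=sense();im=eyes.capture("wrist")
a=im[0:300,140:540];cv2.imwrite("pics/w4.png",cv2.resize(a,(800,600)))
print(s["time_s"],s["tcp_pos"],s["gripper_width"],np.round(s["joints"],1))
R=np.array(s["ee_rot"]);d=np.array([.4972,.3496,.191])-s["tcp_pos"];print("units to go",np.round(R.T@d/.02,2),"yaw",np.arctan2(R[1,0],R[0,0]))
E
```

```text
12.15 [0.49838362 0.34939752 0.37857216] 0.12828368925358455 [ 50.3  21.5  -4.2  -0.  -64.3  37.4]
units to go [-0.06 -0.01  9.38] yaw -0.04112426004584412
```

View pics/w4.png

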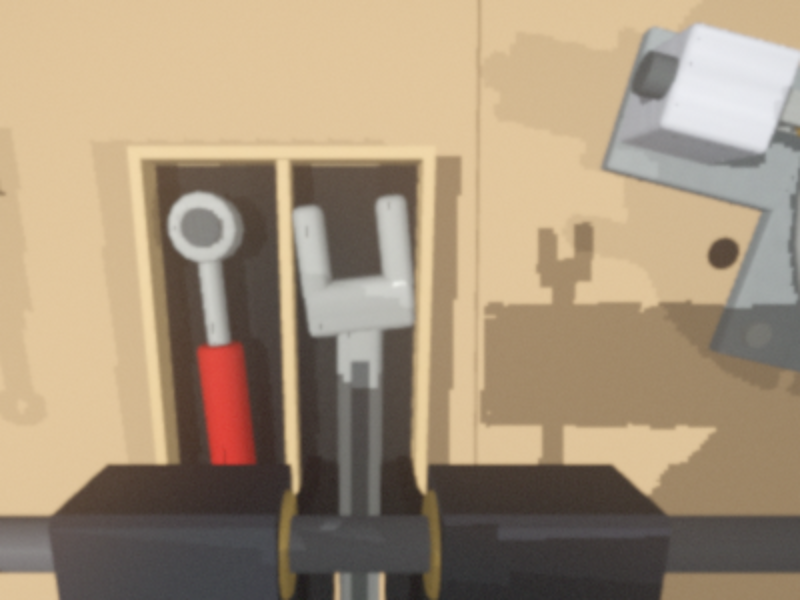

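The spanner is lined up inside the empty bay, so I'll lower it.

>>> jog_arm([
  [-0.06,0,1,0],
  [0,0,1,0],
  [0,0,1,0],
  [0,0,1,0],
  [0,0,1,0],
  [0,0,1,0],
  [0,0,1,0],
  [0,0,1,0],
  [0,0,0.7,0],
  [0,0,0.3,0],
])

```text
time_s: 13.2
tcp_pos: [0.4969, 0.3497, 0.1972]
ee_rot: [[0.999, -0.04, -0.002], [-0.04, -0.999, -0.002], [-0.002, 0.002, -1.0]]
wrist_force: [0.4, -0.4, -1.3]
gripper_width: 0.135
gripper_force: 30.0
```

>>> jog_arm([
  [0,0,0.2,0],
  [0,0,0.1,0],
  [0,0,0,0],
])

```text
time_s: 13.5
tcp_pos: [0.4972, 0.3503, 0.1933]
ee_rot: [[0.999, -0.04, 0.001], [-0.04, -0.999, 0.001], [0.001, -0.001, -1.0]]
wrist_force: [-0.5, 1.0, -0.6]
gripper_width: 0.13
gripper_force: 30.0
```

>>> jog_arm([
  [0,0,0.1,0],
  [0,0,0.05,0],
  [0,0,0,0],
  [0,0,0,0],
])

```text
time_s: 13.9
tcp_pos: [0.4973, 0.3505, 0.1917]
ee_rot: [[0.999, -0.04, 0.002], [-0.04, -0.999, 0.001], [0.002, -0.001, -1.0]]
wrist_force: [-2.0, -1.0, 6.5]
gripper_width: 0.129
gripper_force: 30.0
```

>>> jog_arm([
  [0,0,0,0],
  [0,0,0,0],
  [0,0,0,0],
  [0,0,0,0],
], grip=26)

```text
time_s: 14.3
tcp_pos: [0.4971, 0.3502, 0.1897]
ee_rot: [[0.999, -0.04, -0.0], [-0.04, -0.999, 0.0], [-0.0, -0.0, -1.0]]
wrist_force: [-0.2, 0.9, -0.3]
gripper_width: 0.29
gripper_force: 0.0
```

>>> jog_arm([
  [0,0,-0.2,0],
  [0,0,-0.5,0],
  [0,0,-1,0],
  [0,0,-1,0],
  [0,0,-1,0],
  [0,0,-1,0],
  [0,0,-1,0],
  [0,0,-1,0],
])

```text
time_s: 15.1
tcp_pos: [0.497, 0.35, 0.3256]
ee_rot: [[0.999, -0.04, 0.001], [-0.04, -0.999, 0.001], [0.001, -0.001, -1.0]]
wrist_force: [0.4, 0.2, 0.8]
gripper_width: 0.296
gripper_force: 0.0
```

```bash
python3 - <<'E'
from h import *
s=sense();im=eyes.capture("wrist")
a=im[0:300,140:540];cv2.imwrite("pics/w5.png",cv2.resize(a,(800,600)))
print(s["time_s"],s["tcp_pos"],s["gripper_width"],np.round(s["joints"],1))
for d in eyes.outline_of("wrist","spanner")[:2]:
    ys,xs=np.nonzero(d["mask"]); P=np.array([wplane(s,p,.014)[:2] for p in zip(xs,ys)]).astype(np.float32)
    print(round(d["conf"],2),len(xs),cv2.boxPoints(cv2.minAreaRect(P)).round(3).tolist())
eyes.capture("top")
for d in eyes.outline_of("top","spanner")[:3]:
    ys,xs=np.nonzero(d["mask"]); P=np.array([plane("top",p,.014)[:2] for p in zip(xs,ys)]).astype(np.float32)
    print(round(d["conf"],2),len(xs),cv2.boxPoints(cv2.minAreaRect(P)).round(3).tolist())
E
```

```text
15.1 [0.49697054 0.35003222 0.32560156] 0.2955014009074428 [ 50.4  24.1  -8.4   0.  -57.5  37.3]
0.68 2047 [[0.42899999022483826, 0.3630000054836273], [0.42899999022483826, 0.335999995470047], [0.578000009059906, 0.335999995470047], [0.5770000219345093, 0.36399999260902405]]
0.66 188 [[0.40799999237060547, 0.36000001430511475], [0.4090000092983246, 0.33799999952316284], [0.5040000081062317, 0.34200000762939453], [0.503000020980835, 0.36399999260902405]]
0.64 587 [[0.16699999570846558, 0.41999998688697815], [0.22599999606609344, 0.25099998712539673], [0.26499998569488525, 0.2639999985694885], [0.20600000023841858, 0.4339999854564667]]Traceback (most recent call last):
  File "<stdin>", line 10, in <module>
  File "h.py", line 7, in plane
    c=eyes.get_calibration(cam);K=np.array(c["camera_matrix"]);R=np.array(c["R"]);t=np.array(c["t"]).ravel()
ValueError: time passes only in moves, steps and waits
```

View pics/w5.png

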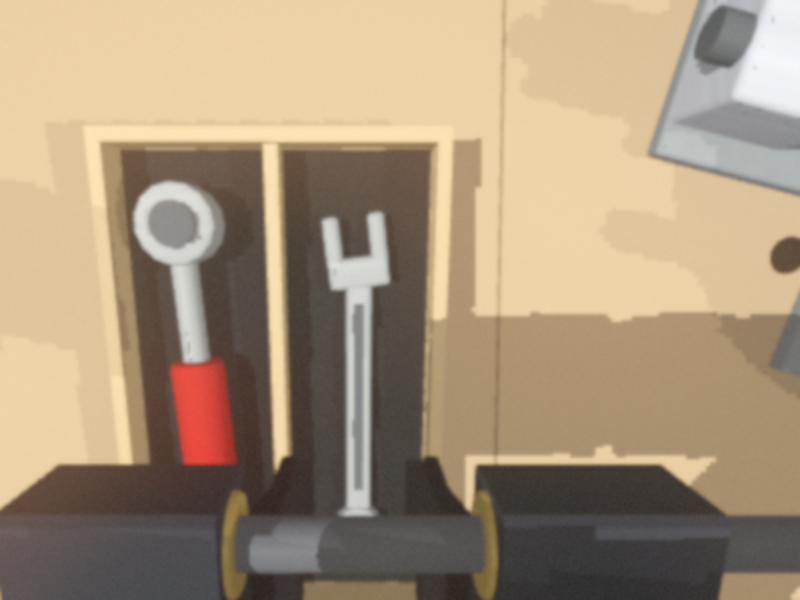

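The spanner lies flat in the bay, with its jaw at x=0.577 (so its centre is about 0.4925). Next is the latch: straddle the knob and push it out.

>>> jog_arm([
  [-0.036,0.5,-1,0],
  [-0.036,0.96,0,0],
  [-0.036,0.96,0,0],
  [-0.036,0.96,0,0],
  [-0.036,0.96,0,0],
  [-0.036,0.96,0,0],
  [-0.036,0.96,0,0],
  [-0.036,0.96,0,0],
  [-0.036,0.96,0,0],
  [-0.036,0.96,0,0],
], grip=31)

```text
time_s: 16.3
tcp_pos: [0.4823, 0.1662, 0.3438]
ee_rot: [[0.999, -0.04, 0.0], [-0.04, -0.999, 0.0], [0.0, -0.0, -1.0]]
wrist_force: [-0.1, -0.6, 1.1]
gripper_width: 0.354
gripper_force: 0.0
```

>>> jog_arm([
  [-0.036,0.96,0,0],
  [-0.036,0.96,0,0],
  [-0.036,0.96,0,0],
  [-0.036,0.96,0,0],
  [-0.036,0.96,0,0],
  [-0.036,0.96,0,0],
  [-0.036,0.96,0,0],
  [-0.036,0.96,0,0],
  [-0.036,0.96,0,0],
  [-0.036,0.96,0,0],
])

```text
time_s: 17.3
tcp_pos: [0.4671, -0.0252, 0.3438]
ee_rot: [[0.999, -0.04, 0.0], [-0.04, -0.999, 0.0], [0.0, -0.0, -1.0]]
wrist_force: [0.6, -0.3, 0.5]
gripper_width: 0.359
gripper_force: 0.0
```

>>> jog_arm([
  [-0.036,0.96,0,0],
  [-0.036,0.96,0,0],
  [-0.036,0.96,0,0],
  [-0.036,0.96,0,0],
  [-0.036,0.96,0,0],
  [-0.036,0.7,0,0],
  [0,0,0,0],
])

```text
time_s: 18.0
tcp_pos: [0.4581, -0.1352, 0.3437]
ee_rot: [[0.999, -0.043, -0.0], [-0.043, -0.999, -0.0], [-0.0, 0.0, -1.0]]
wrist_force: [0.5, -0.1, -0.9]
gripper_width: 0.357
gripper_force: 0.0
```

```bash
python3 - <<'E'
from h import *
s=sense()
print(s["time_s"],s["tcp_pos"],s["gripper_width"],np.round(s["joints"],1))
R=np.array(s["ee_rot"]);d=np.array([.460,-.1307,.264])-s["tcp_pos"];print("units to go",np.round(R.T@d/.02,2),"yaw",np.degrees(np.arctan2(R[1,0],R[0,0])))
E
```

```text
18.0 [ 0.45812664 -0.1351918   0.34371556] 0.3567676701978204 [  3.1  11.  -24.8   0.  -54.2  84.4]
units to go [ 0.08 -0.23  3.99] yaw -2.4560688928563095
```

>>> jog_arm([
  [0.08,-0.23,0,0],
  [0,0,1,0],
  [0,0,1,0],
  [0,0,0.5,0],
  [0,0,0.4,0],
  [0,0,0.3,0],
])

```text
time_s: 18.6
tcp_pos: [0.4609, -0.1286, 0.2795]
ee_rot: [[0.999, -0.04, 0.0], [-0.04, -0.999, -0.0], [0.0, 0.0, -1.0]]
wrist_force: [-0.6, 0.6, 0.1]
gripper_width: 0.357
gripper_force: 0.0
```

>>> jog_arm([
  [0,0,0.4,0],
  [0,0,0.3,0],
  [0,0,0,0],
])

```text
time_s: 18.9
tcp_pos: [0.4604, -0.1289, 0.265]
ee_rot: [[0.999, -0.04, -0.001], [-0.04, -0.999, 0.0], [-0.001, 0.0, -1.0]]
wrist_force: [0.5, 0.9, -0.2]
gripper_width: 0.358
gripper_force: 0.0
```

>>> jog_arm([
  [0.06,0.43,0,0],
  [0.06,0.43,0,0],
  [0.06,0.43,0,0],
  [0.06,0.43,0,0],
  [0.06,0.43,0,0],
  [0.06,0.43,0,0],
  [0,0,0,0],
])

```text
time_s: 19.6
tcp_pos: [0.466, -0.1819, 0.2659]
ee_rot: [[0.999, -0.042, 0.001], [-0.042, -0.999, -0.0], [0.001, 0.0, -1.0]]
wrist_force: [-1.3, 0.4, -0.3]
gripper_width: 0.353
gripper_force: 0.0
```

```bash
python3 - <<'E'
from h import *
s=sense();im=eyes.capture("scene");im2=eyes.capture("top")
cv2.imwrite("pics/s6.png",np.hstack([cv2.resize(im[150:290,210:350],(400,400)),cv2.resize(im2[120:260,300:440],(400,400))]))
print(s["time_s"],s["tcp_pos"],s["wrist_force"],s["gripper_width"])
E
```

```text
19.6 [ 0.46604687 -0.18192953  0.26587467] [-1.25381074  0.39767979 -0.29088556] 0.3525732053990132
```

View pics/s6.png

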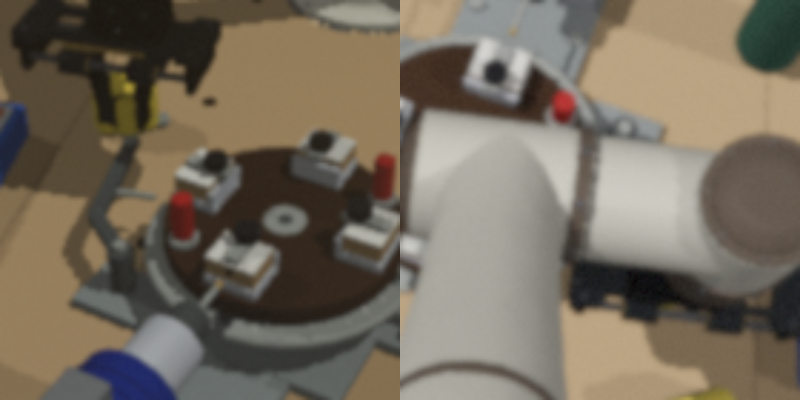

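The latch knob is between the fingers and the lever has swung out by about 0.29 rad. Now to post_a.

>>> jog_arm([
  [0,0,-0.9,0],
  [0,0,-1,0],
  [0,0,-1,0],
  [0,0,-1,0],
  [0,0,-0.8,0],
])

```text
time_s: 20.2
tcp_pos: [0.4657, -0.1805, 0.361]
ee_rot: [[0.999, -0.04, 0.001], [-0.04, -0.999, -0.0], [0.001, 0.0, -1.0]]
wrist_force: [-0.1, -0.7, -0.1]
gripper_width: 0.354
gripper_force: 0.0
```

>>> jog_arm([
  [0.175,-0.9,0,0],
  [0.175,-0.9,0,0],
  [0.175,-0.9,0,0],
  [0.175,-0.9,0,0],
  [0.175,-0.9,0,0],
  [0.175,-0.9,0,0],
  [0.175,-0.9,0,0],
  [0.175,-0.9,0,0],
  [0.175,-0.9,0,0],
  [0.175,-0.9,0,0],
], grip=36)

```text
time_s: 21.2
tcp_pos: [0.5078, -0.0013, 0.3598]
ee_rot: [[0.999, -0.04, -0.0], [-0.04, -0.999, -0.0], [-0.0, 0.0, -1.0]]
wrist_force: [-0.2, 0.1, 0.1]
gripper_width: 0.417
gripper_force: 0.0
```

>>> jog_arm([
  [0.175,-0.9,0,0],
  [0.175,-0.9,0,0],
  [0.175,-0.9,0,0],
  [0.175,-0.9,0,0],
  [0.175,-0.95,0,0],
  [0,0,0,0.98],
  [0,0,0,0.98],
  [0,0,0,0.98],
  [0,0,0,0.98],
  [0,0,0,0.98],
])

```text
time_s: 22.2
tcp_pos: [0.5292, 0.0886, 0.3597]
ee_rot: [[0.907, -0.422, -0.0], [-0.422, -0.907, -0.0], [-0.0, 0.0, -1.0]]
wrist_force: [-0.3, -0.0, 0.1]
gripper_width: 0.41
gripper_force: 0.0
```

>>> jog_arm([
  [0,0,0,0.98],
  [0,0,0,0.98],
  [0,0,0,0.98],
  [0,0,0,0.98],
  [0,0,0,0.98],
  [0,0,0,0.98],
  [0,0,0,0.98],
  [0,0,0,0.98],
  [0,0,0,0],
])

```text
time_s: 23.1
tcp_pos: [0.5292, 0.0884, 0.3597]
ee_rot: [[0.49, -0.872, -0.0], [-0.872, -0.49, -0.0], [-0.0, 0.0, -1.0]]
wrist_force: [0.1, -0.6, -0.2]
gripper_width: 0.416
gripper_force: 0.0
```

```bash
python3 - <<'E'
from h import *
s=sense()
print(s["time_s"],s["tcp_pos"],s["gripper_width"],np.round(s["joints"],1))
eyes.capture("top")
for c in ("top",):
    for d in eyes.outline_of(c,"latch_knob")[:2]: 
        ys,xs=np.nonzero(d["mask"]);print(round(d["conf"],2),len(xs),cv2.minAreaRect(np.stack([xs,ys],1).astype(np.float32)))
im=eyes.capture("top");hsv=cv2.cvtColor(im,cv2.COLOR_BGR2HSV)
m=cv2.inRange(hsv,(22,130,100),(35,255,255));m[:150]=0;n,l,st,ce=cv2.connectedComponentsWithStats(m)
for i in range(1,n):
    if st[i,4]>15: print("yellow",ce[i],st[i,4])
E
python3 - <<'E'
from h import *
print("knob px (374,222)->",plane("top",(373.6,222.2),.108))
s=sense();R=np.array(s["ee_rot"]);d=np.array([.530,.088,.280])-s["tcp_pos"];print("units to go",np.round(R.T@d/.02,2),"yaw",np.degrees(np.arctan2(R[1,0],R[0,0])))
E
```

```text
23.1 [0.5291692  0.08843318 0.35969579] 0.4159218935756221 [ 26.8  15.7 -15.8  -0.  -58.5   2.5]
0.57 573 ((385.4558410644531, 194.9264678955078), (68.95014953613281, 21.014841079711914), 85.60128784179688)
yellow [392.97647059 223.11764706] 85
yellow [402.73819742 266.41630901] 466
knob px (374,222)-> [ 0.46014905 -0.13093594  0.108     ]
units to go [ 0.03 -0.03  3.99] yaw -60.61393761354753
```

>>> jog_arm([
  [0,0,1,0],
  [0,0,0.8,0],
  [0,0,0.6,0],
  [0,0,0.6,0],
  [0,0,0.5,0],
  [0,0,0.5,0],
  [0,0,0,0],
])

```text
time_s: 23.95
tcp_pos: [0.5287, 0.0878, 0.2782]
ee_rot: [[0.489, -0.872, -0.003], [-0.872, -0.489, -0.001], [-0.0, 0.003, -1.0]]
wrist_force: [0.0, 0.2, 0.5]
gripper_width: 0.414
gripper_force: 0.0
```

>>> jog_arm([
  [0,0,0,0],
  [0,0,0,0],
  [0,0,0,0],
  [0,0,0,0],
  [0,0,0,0],
], grip=0)

```text
time_s: 24.45
tcp_pos: [0.5297, 0.0882, 0.2804]
ee_rot: [[0.49, -0.872, 0.003], [-0.872, -0.49, 0.001], [0.0, -0.003, -1.0]]
wrist_force: [2.9, 0.9, 0.2]
gripper_width: 0.218
gripper_force: 30.0
```

>>> jog_arm([
  [0.004,-0.187,0,0.491],
  [0.004,-0.187,0,0.491],
  [0.004,-0.187,0,0.491],
  [0.004,-0.187,0,0.491],
  [0.004,-0.187,0,0.491],
  [0.004,-0.187,0,0.491],
  [0.004,-0.187,0,0.491],
  [0.004,-0.187,0,0.491],
  [0.004,-0.187,0,0.491],
  [0.004,-0.187,0,0.491],
])

```text
time_s: 25.45
tcp_pos: [0.5629, 0.0991, 0.2803]
ee_rot: [[0.115, -0.993, -0.005], [-0.993, -0.115, -0.001], [0.0, 0.005, -1.0]]
wrist_force: [-6.3, 2.2, 7.2]
gripper_width: 0.217
gripper_force: 30.0
```

```bash
cat > a.py <<'E'
from h import *
s=sense();R=np.array(s["ee_rot"]);c=np.array([.5757,.0057])
d=s["tcp_pos"][:2]-c
print(s["time_s"],"r",np.linalg.norm(d),"turned",np.radians(119.6)-np.arctan2(d[1],d[0]),"yaw",np.degrees(np.arctan2(R[1,0],R[0,0])),"F tool",np.round(R.T@np.array(s["wrist_force"]),1),s["gripper_width"],s["gripper_force"])
E
python3 a.py
```

```text
25.45 r 0.09424461343751744 turned 0.3808163785499974 yaw -83.38851651981675 F tool [-2.9  6.1 -7.1] 0.2167347106577251 29.98114704620093
```

>>> jog_arm([
  [0.004,-0.187,0,0.491],
  [0.004,-0.187,0,0.491],
  [0.004,-0.187,0,0.491],
  [0.004,-0.187,0,0.491],
  [0.004,-0.187,0,0.491],
  [0.004,-0.187,0,0.491],
  [0.004,-0.187,0,0.491],
  [0.004,-0.187,0,0.491],
  [0.004,-0.187,0,0.491],
  [0.004,-0.187,0,0.491],
])

```text
time_s: 26.45
tcp_pos: [0.6, 0.097, 0.2803]
ee_rot: [[-0.274, -0.962, -0.005], [-0.962, 0.274, 0.001], [0.001, 0.005, -1.0]]
wrist_force: [-7.6, 6.6, 6.7]
gripper_width: 0.222
gripper_force: 30.0
```

>>> jog_arm([
  [0.004,-0.187,0,0.491],
  [0.004,-0.187,0,0.491],
  [0.004,-0.187,0,0.491],
  [0.004,-0.187,0,0.491],
  [0.004,-0.187,0,0.491],
  [0.004,-0.187,0,0.491],
  [0.004,-0.187,0,0.491],
  [0.004,-0.187,0,0.491],
  [0.004,-0.187,0,0.491],
  [0.004,-0.187,0,0.491],
])

```text
time_s: 27.45
tcp_pos: [0.6335, 0.0805, 0.2803]
ee_rot: [[-0.621, -0.784, -0.003], [-0.784, 0.621, 0.002], [0.0, 0.003, -1.0]]
wrist_force: [-4.7, 5.1, 5.2]
gripper_width: 0.224
gripper_force: 30.0
```

```bash
python3 a.py
```

```text
27.45 r 0.09452279282632972 turned 1.1747628028203432 yaw -128.39947170400154 F tool [-1.   6.8 -5.2] 0.2235445175211259 29.97901135124266
```

>>> jog_arm([
  [0.004,-0.187,0,0.491],
  [0.004,-0.187,0,0.491],
  [0.004,-0.187,0,0.491],
  [0.004,-0.187,0,0.491],
  [0.004,-0.187,0,0.491],
  [0.004,-0.187,0,0.491],
  [0.004,-0.187,0,0.491],
  [0.004,-0.187,0,0.491],
  [0.004,-0.187,0,0.491],
  [0.004,-0.187,0,0.491],
])

```text
time_s: 28.45
tcp_pos: [0.6581, 0.052, 0.2803]
ee_rot: [[-0.874, -0.487, -0.001], [-0.487, 0.874, 0.002], [0.0, 0.002, -1.0]]
wrist_force: [-7.3, 12.4, 7.9]
gripper_width: 0.22
gripper_force: 30.0
```

>>> jog_arm([
  [0,0,0,0],
  [0,0,0,0],
])

```text
time_s: 28.65
tcp_pos: [0.658, 0.0524, 0.2804]
ee_rot: [[-0.873, -0.488, -0.001], [-0.488, 0.873, 0.002], [0.0, 0.002, -1.0]]
wrist_force: [-3.1, 5.8, 4.1]
gripper_width: 0.219
gripper_force: 30.0
```

```bash
python3 a.py
```

```text
28.65 r 0.09461915255607992 turned 1.5718346074353131 yaw -150.75837721871525 F tool [-0.1  6.6 -4.1] 0.21909698138033856 29.983328939415514
```

>>> jog_arm([
  [0,0,0,0],
  [0,0,0,0],
  [0,0,0,0],
  [0,0,0,0],
], grip=36)

```text
time_s: 29.05
tcp_pos: [0.6586, 0.0508, 0.2794]
ee_rot: [[-0.872, -0.489, -0.001], [-0.489, 0.872, -0.0], [0.001, 0.0, -1.0]]
wrist_force: [-0.1, 0.1, 0.5]
gripper_width: 0.403
gripper_force: 0.0
```

>>> jog_arm([
  [0,0,-0.6,0],
  [0,0,-1,0],
  [0,0,-1,0],
  [0,0,-1,0],
  [0,0,-0.9,0],
])

```text
time_s: 29.55
tcp_pos: [0.6587, 0.0509, 0.3719]
ee_rot: [[-0.872, -0.489, 0.002], [-0.489, 0.872, 0.0], [-0.001, -0.001, -1.0]]
wrist_force: [0.1, -0.2, 0.5]
gripper_width: 0.414
gripper_force: 0.0
```

```bash
python3 a.py; python3 - <<'E'
from h import *
s=sense()
def red(im,cam):
    hsv=cv2.cvtColor(im,cv2.COLOR_BGR2HSV);m=cv2.inRange(hsv,(0,150,80),(8,255,255))|cv2.inRange(hsv,(172,150,80),(180,255,255))
    n,l,st,ce=cv2.connectedComponentsWithStats(m)
    return [(ce[i],st[i]) for i in range(1,n) if st[i,4]>15]
ims={c:eyes.capture(c) for c in("top","scene","wrist")}
for c,im in ims.items():
    cv2.imwrite(f"pics/{c}7.png",im)
    for ce,st in red(im,c): print(c,np.round(ce,1),st.tolist())
for c in("top","scene"):
    print(c,"ref start:",[(np.round(ce,1),st.tolist()) for ce,st in red(cv2.imread(f"pics/{c}0.png"),c)][:8])
E
python3 - <<'E'
from h import *
for c in("top","scene"):
    for a in(29.4,209.4):
        print(c,a,[np.round(proj(c,[.5757+.095*np.cos(np.radians(a)),.0057+.095*np.sin(np.radians(a)),z]),1).tolist() for z in(.13,.086)])
E
```

```text
29.55 r 0.09453231855481209 turned 1.588382183657483 yaw -150.73098087221288 F tool [-0.  -0.2 -0.5] 0.4138327421653753 0.0
top [307.6 139.2] [305, 135, 7, 10, 50]
top [161.5 209.9] [154, 189, 16, 42, 440]
top [ 77.4 200.5] [59, 193, 38, 15, 280]
top [338.9 204.5] [336, 200, 8, 10, 58]
top [ 51.  269.8] [32, 262, 39, 17, 378]
top [537.4 308.2] [516, 289, 44, 39, 1581]
top [570.6 308. ] [562, 289, 18, 39, 469]
top [595.1 308.1] [587, 289, 16, 39, 412]
scene [129.6 145.2] [122, 139, 17, 14, 105]
scene [158.2 158.7] [117, 141, 66, 36, 868]
scene [546.8 206.9] [529, 202, 36, 11, 179]
scene [465.4 235.7] [459, 222, 14, 29, 247]
scene [322.6 240.4] [318, 234, 9, 17, 85]
scene [555.2 248.2] [535, 242, 41, 14, 237]
scene [425.2 262. ] [418, 256, 15, 14, 141]
wrist [322.8 206.4] [311, 189, 25, 33, 579]
top ref start: [(array([219.5,  91.8]), [215, 87, 10, 11, 90]), (array([356.3, 156.4]), [353, 152, 8, 10, 58]), (array([287.4, 185.3]), [283, 181, 9, 10, 73]), (array([161.4, 210. ]), [154, 189, 16, 42, 432]), (array([ 77.3, 200.4]), [59, 193, 38, 15, 282]), (array([ 51.7, 270. ]), [32, 262, 40, 17, 385]), (array([537.4, 308.1]), [516, 289, 44, 39, 1588]), (array([570.7, 307.9]), [562, 289, 18, 39, 473])]
scene ref start: [(array([129.6, 145.1]), [122, 139, 17, 13, 103]), (array([158.9, 158.2]), [117, 140, 66, 36, 815]), (array([546.6, 206.7]), [529, 202, 36, 11, 185]), (array([345. , 209.5]), [342, 204, 6, 15, 53]), (array([274.3, 223.2]), [270, 217, 8, 16, 75]), (array([465.5, 235.7]), [460, 222, 13, 28, 232]), (array([555.6, 248.2]), [535, 242, 42, 14, 231]), (array([425.2, 261.8]), [418, 256, 15, 14, 144])]
top 29.4 [[306.8, 136.3], [307.2, 142.4]]
top 209.4 [[338.5, 204.0], [337.7, 207.6]]
scene 29.4 [[321.9, 236.3], [321.3, 249.8]]
scene 209.4 [[299.0, 190.9], [299.0, 203.7]]
```

```bash
python3 - <<'E'
from h import *
for z in(.11,.12,.13):
    f=lambda u:plane("top",u,z)[:2]
    d0=f((287.4,185.3))-f((356.3,156.4)); d1=f((307.6,139.2))-f((338.9,204.5))
    a0,a1=np.arctan2(d0[1],d0[0]),np.arctan2(d1[1],d1[0]);print(z,"turned",a0-a1,np.linalg.norm(d0),np.linalg.norm(d1))
s=sense();print("wrist post",wplane(s,(322.8,206.4),.115), "expected",.5757+.095*np.cos(np.radians(29.4)),.0057+.095*np.sin(np.radians(29.4)))
E
```

```text
0.11 turned 1.5524695439419465 0.18892592555985763 0.18736157302275167
0.12 turned 1.5524695439419451 0.187162318790099 0.1856125693452714
0.13 turned 1.5524695439419458 0.18539871202034042 0.18386356566779122
wrist post [0.65821454 0.05390591 0.115     ] expected 0.658465312056418 0.05233585659343837
```

The turntable has turned about 1.55–1.57 rad, which puts it in the notch. Back to the latch knob.

>>> jog_arm([
  [0.935,-0.347,0,0],
  [0.935,-0.347,0,0],
  [0.935,-0.347,0,0],
  [0.935,-0.347,0,0],
  [0.935,-0.347,0,0],
  [0.935,-0.347,0,0],
  [0.935,-0.347,0,0],
  [0.935,-0.347,0,0],
  [0.935,-0.347,0,0],
  [0.935,-0.347,0,0],
], grip=34)

```text
time_s: 30.7
tcp_pos: [0.5284, -0.102, 0.3696]
ee_rot: [[-0.872, -0.489, -0.0], [-0.489, 0.872, 0.0], [0.0, 0.0, -1.0]]
wrist_force: [0.2, -0.3, 0.9]
gripper_width: 0.386
gripper_force: 0.0
```

>>> jog_arm([
  [0.935,-0.347,0,0],
  [0.935,-0.347,0,0],
  [0.935,-0.347,0,0],
  [0.935,-0.347,0,0],
  [0.935,-0.347,0,0],
  [0,0,0,0.85],
  [0,0,0,0.85],
  [0,0,0,0.85],
  [0,0,0,0.85],
  [0,0,0,0.85],
])

```text
time_s: 31.7
tcp_pos: [0.4643, -0.1775, 0.3698]
ee_rot: [[-0.986, -0.167, 0.0], [-0.167, 0.986, 0.0], [-0.0, -0.0, -1.0]]
wrist_force: [-0.0, -0.3, 0.1]
gripper_width: 0.392
gripper_force: 0.0
```

>>> jog_arm([
  [0,0,0,0.85],
  [0,0,0,0],
])

```text
time_s: 31.9
tcp_pos: [0.4644, -0.1774, 0.3698]
ee_rot: [[-0.995, -0.102, 0.0], [-0.102, 0.995, -0.0], [-0.0, -0.0, -1.0]]
wrist_force: [0.2, -0.0, -0.5]
gripper_width: 0.388
gripper_force: 0.0
```

```bash
python3 - <<'E'
from h import *
s=sense()
k=plane("top",(392.6,222.7),.108);print("knob",k)
R=np.array(s["ee_rot"]);d=np.array([k[0],k[1],.264])-s["tcp_pos"];print(s["time_s"],s["tcp_pos"],"units to go",np.round(R.T@d/.02,2),"yaw",np.degrees(np.arctan2(R[1,0],R[0,0])))
im=eyes.capture("wrist");hsv=cv2.cvtColor(im,cv2.COLOR_BGR2HSV)
m=cv2.inRange(hsv,(22,130,100),(35,255,255));n,l,st,ce=cv2.connectedComponentsWithStats(m)
B=[(ce[i],st[i]) for i in range(1,n) if st[i,4]>60]
im=eyes.capture("scene");hsv=cv2.cvtColor(im,cv2.COLOR_BGR2HSV)
m=cv2.inRange(hsv,(22,130,80),(35,255,255));n,l,st,ce=cv2.connectedComponentsWithStats(m)
C=[(ce[i],st[i]) for i in range(1,n) if st[i,4]>20]
for b in B: print(b)
print(C)
E
python3 - <<'E'
from h import *
s=sense();K,W=wcal(s);k=np.array([.4648,-.177,.108,1]);v=np.linalg.inv(W)@k;u=K@v[:3];print("expect px",u[:2]/u[2], "scene",proj("scene",k[:3]))
E
```

```text
knob [ 0.46321848 -0.17737156  0.108     ]
31.9 [ 0.46438205 -0.17737395  0.3697687 ] units to go [0.06 0.01 5.29] yaw -174.11917557393727
(array([285.58445764,  81.55072855]), array([ 245,   51,   81,   62, 3706], dtype=int32))
(array([317.44219653, 202.59682081]), array([305, 186,  26,  33, 692], dtype=int32))
[(array([253.42548077, 184.75961538]), array([242, 174,  23,  23, 416], dtype=int32)), (array([418.3516624 , 286.15856777]), array([403, 268,  31,  35, 782], dtype=int32)), (array([408.62857143, 320.97857143]), array([397, 310,  27,  17, 140], dtype=int32))]
expect px [318.65574155 205.22716685] scene [254.97838794 185.42989927]
```

>>> jog_arm([
  [0,0,1,0],
  [0,0,1,0],
  [0,0,1,0],
  [0,0,0.8,0],
  [0,0,0.6,0],
  [0,0,0.5,0],
  [0,0,0.4,0],
  [0,0,0,0],
])

```text
time_s: 32.8
tcp_pos: [0.4646, -0.1768, 0.2629]
ee_rot: [[-0.995, -0.103, -0.002], [-0.103, 0.995, 0.0], [0.002, 0.0, -1.0]]
wrist_force: [-0.4, -0.7, 1.0]
gripper_width: 0.391
gripper_force: 0.0
```

>>> jog_arm([
  [0,0.44,0,0],
  [0,0.44,0,0],
  [0,0.44,0,0],
  [0,0.44,0,0],
  [0,0.44,0,0],
  [0,0.3,0,0],
  [0,0,0,0],
])

```text
time_s: 33.5
tcp_pos: [0.4599, -0.1261, 0.264]
ee_rot: [[-0.995, -0.104, 0.001], [-0.104, 0.995, 0.0], [-0.001, 0.0, -1.0]]
wrist_force: [0.2, -0.2, -0.5]
gripper_width: 0.394
gripper_force: 0.0
```

>>> jog_arm([
  [0,0.1,0,0],
  [0,0.05,0,0],
  [0,0,0,0],
])

```text
time_s: 33.8
tcp_pos: [0.4598, -0.1243, 0.2639]
ee_rot: [[-0.995, -0.103, 0.001], [-0.103, 0.995, -0.0], [-0.001, -0.0, -1.0]]
wrist_force: [0.8, -1.1, 0.4]
gripper_width: 0.39
gripper_force: 0.7
```

>>> jog_arm([
  [0,0.1,0,0],
  [0,0,0,0],
  [0,0,0,0],
])

```text
time_s: 34.1
tcp_pos: [0.4598, -0.1235, 0.2639]
ee_rot: [[-0.995, -0.103, 0.001], [-0.103, 0.995, -0.002], [-0.001, -0.003, -1.0]]
wrist_force: [2.7, -11.1, -2.5]
gripper_width: 0.393
gripper_force: 5.5
```

>>> jog_arm([
  [0,0.1,0,0],
  [0,0,0,0],
  [0,0,0,0],
])

```text
time_s: 34.4
tcp_pos: [0.4597, -0.1228, 0.2639]
ee_rot: [[-0.995, -0.103, 0.001], [-0.103, 0.995, -0.005], [-0.001, -0.005, -1.0]]
wrist_force: [3.8, -20.5, -4.3]
gripper_width: 0.393
gripper_force: 10.4
```

Hard stop reached at the home position. I'll back off, lift clear and verify.

>>> jog_arm([
  [0,-0.4,0,0],
  [0,0,0,0],
  [0,0,-0.6,0],
  [0,0,-1,0],
  [0,0,-1,0],
  [0,0,-1,0],
  [0,0,-1,0],
  [0,0,-1,0],
  [0,0,-1,0],
])

```text
time_s: 35.3
tcp_pos: [0.4596, -0.1276, 0.3965]
ee_rot: [[-0.995, -0.103, -0.0], [-0.103, 0.995, 0.001], [0.0, 0.001, -1.0]]
wrist_force: [0.6, 0.7, -0.3]
gripper_width: 0.392
gripper_force: 0.0
```

>>> jog_arm([
  [0.8,-0.6,0,0],
  [0.8,-0.6,0,0],
  [0.8,-0.6,0,0],
  [0.8,-0.6,0,0],
  [0,-1,0,0],
  [0,-1,0,0],
  [0,-1,0,0],
  [0,-1,0,0],
  [0,-1,0,0],
  [0,0,0,0],
])

```text
time_s: 36.3
tcp_pos: [0.4107, -0.2832, 0.3944]
ee_rot: [[-0.995, -0.1, -0.002], [-0.1, 0.995, 0.001], [0.002, 0.001, -1.0]]
wrist_force: [-0.3, -0.0, 0.4]
gripper_width: 0.393
gripper_force: 0.0
```

```bash
python3 - <<'E'
from h import *
s=sense();print(s["time_s"],s["tcp_pos"],s["wrist_force"])
ims={c:eyes.capture(c) for c in("top","scene")}
sp=eyes.outline_of("top","spanner")
def blobs(im,rs,a):
    hsv=cv2.cvtColor(im,cv2.COLOR_BGR2HSV);m=sum(cv2.inRange(hsv,l,h) for l,h in rs)
    n,l,st,ce=cv2.connectedComponentsWithStats(m.astype(np.uint8));return [(np.round(ce[i],1).tolist(),int(st[i,4])) for i in range(1,n) if st[i,4]>a]
RED=[((0,150,80),(8,255,255)),((172,150,80),(180,255,255))];YEL=[((22,130,80),(35,255,255))]
for c,im in ims.items():
    im0=cv2.imread(f"pics/{c}0.png")
    for k,col in(("red",RED),("yel",YEL)): print(c,k,"now",blobs(im,col,20),"\n   start",blobs(im0,col,20))
np.save("sp.npy",np.array([[np.nonzero(d["mask"])[1].mean(),np.nonzero(d["mask"])[0].mean(),d["mask"].sum(),d["conf"]] for d in sp]))
E
python3 - <<'E'
from h import *
for q in np.load("sp.npy"): print(q,plane("top",q[:2],.014))
E
```

```text
36.3 [ 0.41068206 -0.2832025   0.39439456] [-0.34509628 -0.01664825  0.44231739]
top red now [([219.5, 91.8], 89), ([307.5, 139.0], 51), ([161.3, 210.2], 433), ([77.5, 200.5], 279), ([338.9, 204.3], 67), ([51.1, 269.9], 375), ([537.4, 308.0], 1591), ([570.6, 307.8], 476), ([595.1, 308.0], 412)] 
   start [([219.5, 91.8], 90), ([356.3, 156.4], 58), ([287.4, 185.3], 73), ([161.4, 210.0], 432), ([77.3, 200.4], 282), ([51.7, 270.0], 385), ([537.4, 308.1], 1588), ([570.7, 307.9], 473), ([595.2, 308.1], 415)]
top yel now [([225.7, 105.5], 382)] 
   start [([225.7, 105.5], 386), ([373.0, 223.5], 63), ([402.9, 266.4], 462)]
scene red now [([129.6, 145.1], 104), ([158.7, 158.4], 832), ([299.9, 195.8], 58), ([546.8, 206.8], 177), ([465.6, 235.2], 222), ([322.6, 240.5], 81), ([555.1, 248.1], 240), ([425.2, 261.8], 151)] 
   start [([129.6, 145.1], 103), ([158.9, 158.2], 815), ([546.6, 206.7], 185), ([345.0, 209.5], 53), ([274.3, 223.2], 75), ([465.5, 235.7], 232), ([555.6, 248.2], 231), ([425.2, 261.8], 144)]
scene yel now [([253.1, 183.1], 310), ([271.3, 191.2], 88), ([418.3, 286.2], 779), ([408.7, 321.1], 139)] 
   start [([253.1, 183.0], 310), ([271.3, 191.1], 93), ([418.3, 286.1], 782), ([408.7, 321.0], 139)]
[173.13003096 304.10990712 646.           0.91      ] [0.2172818  0.35627307 0.014     ]
[193.10725552 198.19242902 317.           0.83      ] [0.49792976 0.3475351  0.014     ]
```

```bash
python3 -c "
from station import r
print(r.finish_job())"
```

```text
the job is handed in; nothing more can be done
None
```

The job is handed in at about 36 s of the 72 s allowed. By my measurements, the spanner lies flat in the tray's empty bay, the turntable sits one station clockwise in its notch, and the latch is fully home. The handover gave no verdict back.

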